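# Find the sound spring arm and give it the candle

### The arm

A 6-joint arm with a two-finger parallel gripper is mounted at the origin on a cart in front of the work surface, level with it; the furniture and walls round the work are solid. World frame = base frame: x ahead of the robot, y to its left, z up, the work surface at z = 0. Lengths are in m, angles in rad, forces in N, time in s.
With the tool pointing down it reaches from about 0.375 to 0.975 m from the base axis. Payload 3.8 kg.
Tool frame: the origin (TCP) lies on the centre line of the jaws, within the pads' length; the fingertips stand 22 mm ahead of it and the grasp point (between the pads) lies 3 mm ahead of it; x points along the fingers, y is the direction in which the jaws open and shut, and the axes are right-handed (so a half turn about x gives the same grasp; the last joint's range is limited). The gripper opens to 85 mm and grips with 20 to 120 N. Pads are 22 mm wide; open, the fingers measure 114 mm over their backs; the gripper's body (76 mm by 85 mm) begins 54 mm behind the grasp point. The pads swing forward as they close: fully open they stand 13 mm farther back than shut.
Start: joints at [-1.217, 0.264, 1.604, -0, 1.274, -0.037], TCP at [0.257, -0.624, 0.253] pointing down, gripper open.
Joint ranges: [-2.63, 2.63], [-0.94, 2.18], [0.31, 2.57], [-1.31, 4.45], [0, 2.66], [-2.55, 2.55]. Speed limits (rad/s): [2.57, 2.57, 3.14, 3.14, 3.14, 3.14].

### API

Orientations are given as a rotation vector (axis times angle).
In Python, from workcell import monitor, eyes, finish_job gives the robot as it stands. The module is installed in compiled form; this text tells all that it offers.
- The arm moves only by the tool play_rows, never from a script. Its argument "deltas" is a list of rows, each an object of numbers: "wx", "wy", "wz": the turn, a rotation vector about the world's x, y, z in degrees; "x", "y", "z": the shift along the world's x, y, z in mm; "fingers": the closure, from -1 (fully open) to 1 (shut), so that 0 is half open. A call has 1 to 20 rows; each row is the pose to reach, as a shift and turn from the pose commanded when the call began; what a row does not reach only later rows make up. A row lasts 1/8 s, in which the tool goes at most 62.5 mm and 10.7 degrees, less where a joint would pass 70% of its speed; a pose out of reach is approached as far as the arm can. A call with a gripper value outside its range is refused whole. The fingers move at their own pace and stop on an object; "grip_force" is the grip in N (left out, the last holds). Time passes only in rows, so rows that repeat a pose let the fingers close. It gives the time, the measured TCP pose, the force and the opening at its end, in the units of the state.
- monitor.read_state(): the state, without advancing time (a new reading comes with each control period).
- eyes.read_camera(name): name is "scene" or "top" or "wrist"; returns a dict with "frame" (384x512x3 uint8, red, green, blue), "depth" (384x512 float32, m along the optical axis (not along the pixel's ray), 0 where there is no reading), "K" (3x3 intrinsics, pixels), "view" (4x4, takes a point from world to camera coordinates); the wrist camera has in their place "tool_from_camera" (4x4, takes a point from camera to tool coordinates, whose origin is the TCP and whose axes are the tool frame's). Camera axes: x right, y down, z forward; pixel columns grow to the right and rows downward; lengths in m; the calibration is good to about 2 mm. A picture is of the moment at which its call begins: read the wrist's pose just before it.
- finish_job(): hands the job in, once; it reports no verdict.
The state is a dict: "time": time; "q": joint angles; "joint_vel": joint speeds; "joint_torque": joint torques, N m; "tool_pos": TCP position; "tcp_rot": TCP orientation; "wrist_force": force on the tool from outside, world axes, zero at the start; "torque": the same for the moment, N m; "width": opening from 0.0 (shut) to 1.0 (fully open).
Only numpy, scipy, OpenCV 4.12 (cv2) and the standard library are available. Lean on these libraries where they do the work, as an engineer would, in place of code of your own. Each camera call takes 0.05 s, during which the arm holds its last target.

### The job

Two of these three candle stands have tired spring arms. Working from left to right, lean on the red button of each arm with about 8 newtons for a second (never harder than 14) and see how far it gives; then set the white tea light upright in the brass cup of the stiffest arm, let it go, and leave everything else on the table as it is.

Things in the scene. Friction and masses are not known exactly. Their poses are not given: they have to be found in the camera images.
- stand_a: one of three candle stands that look alike, fixed; any may stand left, middle or right. Grey foot 150 x 70 x 10 mm, post, dark clamp block (top 110 mm). A flat level steel spring arm (18 x 3 mm, 100 mm up) leaves the clamp 12 mm from the origin along the stand's own -x, roughly to the robot, and ends in a brass cup 162 mm from the origin. Origin on the table under the post; foot reaches x -115 to +35 mm
- stand_b: second candle stand, in build and look just like stand_a (same sizes, same origin under the post, arm along its own -x). How springy an arm is cannot be seen; it has to be felt
- stand_c: third candle stand, in build and look just like stand_a (same sizes, same origin under the post, arm along its own -x). How springy an arm is cannot be seen; it has to be felt
- pad_a: red press button on the arm of stand_a, half way between clamp and cup, 87 mm from the stand's origin: disc 20 mm across, 6 mm tall, fast on the arm. Origin at its underside's centre (101.5 mm above the table at rest); its top is 6 mm higher. At 8 N it sinks about 2.3 mm on the sound arm (3.5 N per mm), 4 to 11 mm on a tired one, and springs back
- pad_b: red press button on the arm of stand_b, half way between clamp and cup, 87 mm from the stand's origin: disc 20 mm across, 6 mm tall, fast on the arm. Origin at its underside's centre (101.5 mm above the table at rest); its top is 6 mm higher. At 8 N it sinks about 2.3 mm on the sound arm (3.5 N per mm), 4 to 11 mm on a tired one, and springs back
- pad_c: red press button on the arm of stand_c, half way between clamp and cup, 87 mm from the stand's origin: disc 20 mm across, 6 mm tall, fast on the arm. Origin at its underside's centre (101.5 mm above the table at rest); its top is 6 mm higher. At 8 N it sinks about 2.3 mm on the sound arm (3.5 N per mm), 4 to 11 mm on a tired one, and springs back
- cup_a (a point): centre of the inner floor of the brass cup on the arm of stand_a (101.5 mm above the table at rest); the cup is 44 mm wide inside, 50 mm outside, and its wall stands 6 mm above this floor. Level at rest; the candle tips it about 0.003 rad on the sound arm, over 0.006 on a tired one
- cup_b (a point): centre of the inner floor of the brass cup on the arm of stand_b (101.5 mm above the table at rest); the cup is 44 mm wide inside, 50 mm outside, and its wall stands 6 mm above this floor. Level at rest; the candle tips it about 0.003 rad on the sound arm, over 0.006 on a tired one
- cup_c (a point): centre of the inner floor of the brass cup on the arm of stand_c (101.5 mm above the table at rest); the cup is 44 mm wide inside, 50 mm outside, and its wall stands 6 mm above this floor. Level at rest; the candle tips it about 0.003 rad on the sound arm, over 0.006 on a tired one
- candle: the white tea light (white wax in a metal case), round, 38 mm across, 15 mm tall at its case (wick to 17 mm), about 40 g, standing loose on the table at the robot's right. Origin at the centre of its underside, z up
- red_candle: the red tea light, 38 mm across, 16 mm tall: a bystander. Origin under its centre
- mug: purple mug, 95 mm tall, bystander at the back. Origin on its underside
- tumbler: clear glass tumbler, 77 mm across, 99 mm tall, bystander at the back. Origin under its centre
- matchbox: matchbox, 36 x 68 x 17 mm, bystander near the left edge. Origin under its centre
- spectacles: spectacles, 141 x 142 x 42 mm, bystander near the front edge. Origin under their centre
- plate: green side plate, 200 mm across, 19 mm tall, bystander at the front right. Origin under its centre
Things that resemble listed ones, but are neither listed nor needed, are in the scene too. What is meant by the candle is not orange or purple, and is the smaller of those in its own colour.

How it is judged:
On the way, in this order (a step that is already met when the one before it is completed fails the run):
1. the fingers press the left stand's red button with 5.5 to 10.5 N, kept up for 0.6 s (((world y of stand_a above 0.14 m and contact force between the fingers and pad_a between 5.5 and 10.5 N) or (world y of stand_b above 0.14 m and contact force between the fingers and pad_b between 5.5 and 10.5 N) or (world y of stand_c above 0.14 m and contact force between the fingers and pad_c between 5.5 and 10.5 N))), for 0.6 s.
2. the fingers press the middle stand's red button with 5.5 to 10.5 N, kept up for 0.6 s (((world y of stand_a between -0.06 and 0.14 m and contact force between the fingers and pad_a between 5.5 and 10.5 N) or (world y of stand_b between -0.06 and 0.14 m and contact force between the fingers and pad_b between 5.5 and 10.5 N) or (world y of stand_c between -0.06 and 0.14 m and contact force between the fingers and pad_c between 5.5 and 10.5 N))), for 0.6 s.
3. the fingers press the right stand's red button with 5.5 to 10.5 N, kept up for 0.6 s (((world y of stand_a below -0.06 m and contact force between the fingers and pad_a between 5.5 and 10.5 N) or (world y of stand_b below -0.06 m and contact force between the fingers and pad_b between 5.5 and 10.5 N) or (world y of stand_c below -0.06 m and contact force between the fingers and pad_c between 5.5 and 10.5 N))), for 0.6 s.
At the end, for the whole second after the job is handed in: the white tea light stands upright (within 0.12 rad) and at rest on the floor of a brass cup, within 7 mm of its centre and 4 mm of its floor, and that cup stays level within 0.005 rad under its weight, which only the stiffest arm's does (((horizontal distance between candle and cup_a below 0.007 m and z of candle in the frame of cup_a between -0.004 and 0.004 m and angle between candle's own z axis and vertical below 0.12 rad and linear speed of candle below 0.02 m/s and angle between cup_a's own z axis and vertical below 0.005 rad) or (horizontal distance between candle and cup_b below 0.007 m and z of candle in the frame of cup_b between -0.004 and 0.004 m and angle between candle's own z axis and vertical below 0.12 rad and linear speed of candle below 0.02 m/s and angle between cup_b's own z axis and vertical below 0.005 rad) or (horizontal distance between candle and cup_c below 0.007 m and z of candle in the frame of cup_c between -0.004 and 0.004 m and angle between candle's own z axis and vertical below 0.12 rad and linear speed of candle below 0.02 m/s and angle between cup_c's own z axis and vertical below 0.005 rad))); the robot touches nothing.
It fails at once if more than 14 N put on any stand by the fingers, the arm or the candle (contact force between any of the fingers, the arm, candle and stand_a above 14 N or contact force between any of the fingers, the arm, candle and stand_b above 14 N or contact force between any of the fingers, the arm, candle and stand_c above 14 N).
It fails at once if a bystander (red tea light, mug, tumbler, matchbox, spectacles, plate) moved more than 20 mm (distance of any of red_candle, mug, tumbler, matchbox, spectacles, plate from where it was at the start of the episode above 0.02 m).
It also fails if it takes over 72 s, if anything falls off the work surface, if the arm or the gripper's body presses on something with over 40 N, if the wrist force passes 120 N, or if a joint passes its speed limit or range.

## Working session

There is one attempt and no reset: what is moved stays moved. The work goes in short steps, Python scripts to look and compute and a tool call to move; the robot and the scene stay as the last step left them, time stands still between calls to the robot, and variables do not carry over. Pictures are saved under pics/ and viewed, and the job is handed in when it is done.

Besides the shell and the picture viewer there is one more tool, called by a JSON object that holds its "method" and its "body". play_rows: Moves the arm, as the interface text tells. Its arguments: {"type":"object","properties":{"deltas":{"type":"array"},"grip_force":{"type":"number"}},"required":["deltas"]}

```bash
mkdir -p pics
python3 - <<'E'
from workcell import monitor, eyes
import cv2,numpy as np
s=monitor.read_state()
for k in s: print(k,np.round(s[k],4))
for n in ["scene","top","wrist"]:
    r=eyes.read_camera(n)
    cv2.imwrite(f"pics/{n}0.png",r["frame"][:,:,::-1])
    np.savez(f"{n}0.npz",**r)
    print(n,r["K"].round(1).tolist(),np.round(r.get("view",r.get("tool_from_camera")),3).tolist())
E
```

```text
time 0.0
q [-1.2169  0.2648  1.6054  0.      1.2737 -0.0369]
joint_vel [ 0.0001  0.0024 -0.0008  0.0009 -0.0001 -0.0012]
joint_torque [-1.50000e-03 -5.15112e+01 -3.67317e+01 -2.00000e-04  1.27000e-02
 -0.00000e+00]
tool_pos [ 0.2569 -0.6235  0.252 ]
tcp_rot [ 2.0077  0.3997 -2.0084]
wrist_force [-0.3533 -0.2418  1.1731]
torque [-0.0228  0.041  -0.0042]
width 0.999
scene [[394.1, 0.0, 260.0], [0.0, 394.1, 192.5], [0.0, 0.0, 1.0]] [[-0.877, -0.48, -0.0, 0.503], [-0.291, 0.533, -0.795, 0.237], [0.381, -0.697, -0.607, 1.192], [0.0, 0.0, 0.0, 1.0]]
top [[496.4, 0.0, 255.5], [0.0, 496.4, 191.2], [0.0, 0.0, 1.0]] [[-0.009, -1.0, -0.017, 0.012], [-0.988, 0.011, -0.154, 0.57], [0.154, 0.015, -0.988, 1.598], [0.0, 0.0, 0.0, 1.0]]
wrist [[302.6, 0.0, 256.2], [0.0, 302.6, 190.8], [0.0, 0.0, 1.0]] [[-0.001, -0.302, 0.953, -0.121], [1.0, -0.001, 0.001, -0.0], [0.0, 0.953, 0.302, -0.077], [0.0, 0.0, 0.0, 1.0]]
```

View pics/top0.png

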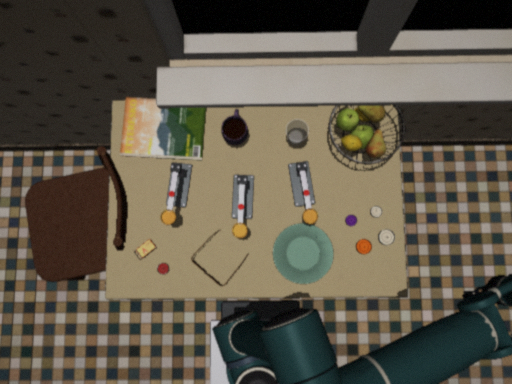

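View pics/scene0.png

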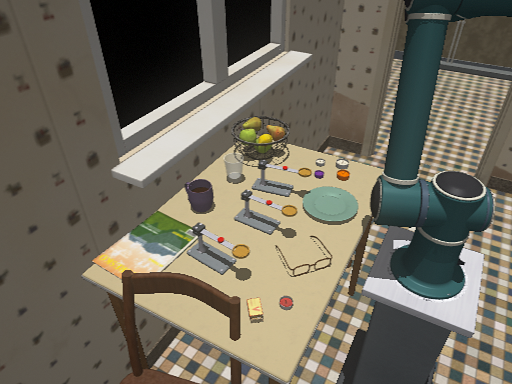

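View pics/wrist0.png

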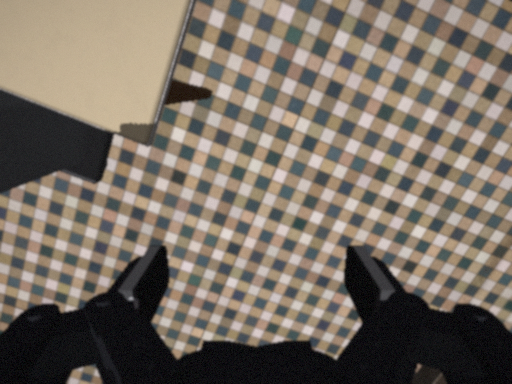

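The top view shows the left stand's button at about (172,194), the middle at (241,207) and the right at (306,193), with cups at (168,217), (241,231) and (310,216). Possible tea lights are small white (376,212), larger white (386,237), orange (363,246), purple (351,220) and red (163,268). The description points to the small white one at (376,212), so I'll check that in a crop and measure.

```bash
cat > h.py <<'E'
import numpy as np,cv2
from scipy.spatial.transform import Rotation as R
def ray(r,uv,z,M=None):
    # M: world_from_camera
    V=np.linalg.inv(r["view"]) if M is None else M
    d=V[:3,:3]@np.linalg.solve(r["K"],[uv[0],uv[1],1.]); o=V[:3,3]
    return o+d*(z-o[2])/d[2]
def blobs(img,lo,hi,amin=8,box=None):
    h=cv2.cvtColor(img,cv2.COLOR_RGB2HSV)
    m=cv2.inRange(h,np.array(lo),np.array(hi))
    if lo[0]>hi[0]: m=cv2.inRange(h,np.array(lo),np.array([180,hi[1],hi[2]]))|cv2.inRange(h,np.array([0,lo[1],lo[2]]),np.array(hi))
    if box:
        k=np.zeros_like(m);k[box[1]:box[3],box[0]:box[2]]=1;m=m*k
    n,l,st,c=cv2.connectedComponentsWithStats(m)
    return [(c[i].round(2).tolist(),st[i].tolist()) for i in range(1,n) if st[i][4]>=amin]
E
python3 - <<'E'
from h import *
r=dict(np.load("top0.npz"))
im=r["frame"]
b=(105,95,410,300)
print("red");
for c,s in blobs(im,(172,120,90),(6,255,255),6,b): print(c,s,ray(r,c,.1075).round(4))
print("brass")
for c,s in blobs(im,(10,130,130),(24,255,255),60,b): print(c,s,ray(r,c,.1075).round(4))
print("white")
for c,s in blobs(im,(0,0,165),(180,60,255),8,(340,195,410,260)): print(c,s,ray(r,c,.015).round(4))
cr=cv2.resize(im[195:262,335:410],None,fx=8,fy=8,interpolation=cv2.INTER_NEAREST)
cv2.imwrite("pics/cr.png",cr[:,:,::-1])
cr=cv2.resize(im[155:245,155:325],None,fx=4.5,fy=4.5,interpolation=cv2.INTER_CUBIC)
cv2.imwrite("pics/cr2.png",cr[:,:,::-1])
E
```

```text
red
[171.26, 193.39] [169, 191, 6, 5, 23] [0.5564 0.2734 0.1075]
[305.65, 192.27] [303, 190, 6, 5, 26] [ 0.5552 -0.1543  0.1075]
[240.61, 206.22] [238, 204, 6, 5, 23] [0.5129 0.0524 0.1075]
[162.7, 268.18] [158, 263, 10, 11, 88] [0.3211 0.296  0.1075]
brass
[129.1, 116.58] [122, 98, 15, 42, 394] [0.8121 0.4161 0.1075]
[377.39, 142.94] [372, 130, 11, 23, 139] [ 0.713  -0.3884  0.1075]
[351.75, 141.84] [344, 136, 17, 12, 118] [ 0.7177 -0.3064  0.1075]
[125.66, 147.36] [120, 143, 13, 9, 83] [0.7089 0.4241 0.1075]
[309.98, 215.75] [303, 209, 15, 15, 177] [ 0.4802 -0.1661  0.1075]
[167.86, 217.07] [161, 210, 15, 15, 161] [0.4808 0.2828 0.1075]
[239.17, 230.27] [232, 224, 15, 14, 171] [0.4368 0.0573 0.1075]
[363.75, 246.09] [357, 239, 15, 15, 182] [ 0.3836 -0.3308  0.1075]
white
[375.87, 210.96] [372, 207, 9, 9, 70] [ 0.5036 -0.3945  0.015 ]
[386.07, 236.61] [380, 230, 14, 14, 144] [ 0.418  -0.4241  0.015 ]
```

View pics/cr.png

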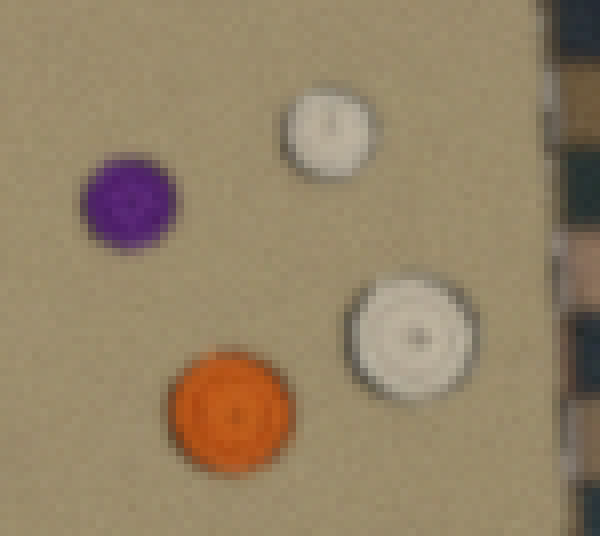

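View pics/cr2.png

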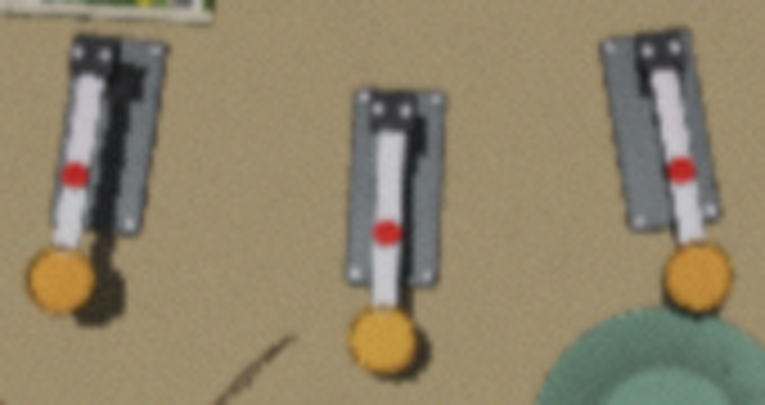

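Run:
```python
from h import *
from workcell import monitor
s=monitor.read_state()
print(R.from_rotvec(s["tcp_rot"]).as_matrix().round(3))
r=dict(np.load("scene0.npz"))
im=r["frame"]
for c,s in blobs(im,(172,120,70),(6,255,255),6,(150,150,340,300)): print(c,s,ray(r,c,.1045).round(4))
for c,s in blobs(im,(8,120,90),(26,255,255),40,(150,150,340,300)): print(c,s,ray(r,c,.1075).round(4))
for c,s in blobs(im,(0,0,120),(180,60,255),8,(310,150,355,172)): print(c,s,ray(r,c,.013).round(4))
```

```text
[[-0.001  0.381 -0.925]
 [ 0.002 -0.925 -0.381]
 [-1.    -0.002 -0.   ]]
[284.75, 167.38] [283, 166, 5, 4, 16] [ 0.5559 -0.1581  0.1045]
[268.73, 202.0] [266, 200, 6, 5, 22] [0.5131 0.0505 0.1045]
[220.37, 239.37] [218, 237, 6, 6, 30] [0.5561 0.2725 0.1045]
[285.5, 298.62] [281, 298, 10, 2, 16] [0.2977 0.3714 0.1045]
[304.5, 171.76] [299, 168, 12, 9, 82] [ 0.479  -0.1626  0.1075]
[289.1, 210.2] [282, 205, 15, 12, 134] [0.4354 0.0596 0.1075]
[240.63, 250.74] [232, 244, 18, 15, 189] [0.4791 0.286  0.1075]
[194.31, 284.1] [150, 273, 78, 27, 185] [0.5228 0.4451 0.1075]
[326.0, 150.5] [324, 150, 5, 2, 8] [ 0.5123 -0.4891  0.013 ]
[336.75, 153.46] [333, 152, 8, 5, 24] [ 0.4627 -0.4884  0.013 ]
[349.0, 156.67] [344, 155, 10, 5, 27] [ 0.4079 -0.4887  0.013 ]
[320.24, 161.33] [315, 159, 10, 6, 33] [ 0.5019 -0.3958  0.013 ]
[342.02, 161.77] [336, 158, 14, 8, 62] [ 0.4207 -0.4363  0.013 ]
```

{"method": "play_rows", "body": {"deltas": [{"x":299,"y":897,"z":0,"fingers":1},{"x":299,"y":897,"z":0,"fingers":1},{"x":299,"y":897,"z":0,"fingers":1},{"x":299,"y":897,"z":0,"fingers":1},{"x":299,"y":897,"z":0,"fingers":1},{"x":299,"y":897,"z":0,"fingers":1},{"x":299,"y":897,"z":0,"fingers":1},{"x":299,"y":897,"z":0,"fingers":1},{"x":299,"y":897,"z":0,"fingers":1},{"x":299,"y":897,"z":0,"fingers":1},{"x":299,"y":897,"z":0,"fingers":1},{"x":299,"y":897,"z":0,"fingers":1},{"x":299,"y":897,"z":0,"fingers":1},{"x":299,"y":897,"z":0,"fingers":1},{"x":299,"y":897,"z":0,"fingers":1},{"x":299,"y":897,"z":0,"fingers":1},{"x":299,"y":897,"z":-50,"fingers":1},{"x":299,"y":897,"z":-90,"fingers":1},{"x":299,"y":897,"z":-90,"fingers":1}]}}

```text
schema error: expected keys wx, wy, wz, x, y, z, fingers
```

Run:
```python
from h import *
from workcell import monitor,eyes
s=monitor.read_state()
print(s["time"],s["tool_pos"].round(4) if hasattr(s["tool_pos"],'round') else s["tool_pos"],s["wrist_force"],s["width"],np.round(s["q"],3))
print(R.from_rotvec(s["tcp_rot"]).as_matrix().round(3))
r=eyes.read_camera("wrist"); np.savez("w1.npz",**r); cv2.imwrite("pics/w1.png",r["frame"][:,:,::-1])
s=monitor.read_state();print(s["time"],s["tool_pos"],s["wrist_force"])
```

```text
0.15 [ 0.257  -0.6236  0.2523] [ 0.33606411 -0.57219846  0.09133485] 0.9968095486904265 [-1.217  0.265  1.605 -0.     1.274 -0.037]
[[-0.001  0.381 -0.925]
 [ 0.002 -0.925 -0.381]
 [-1.    -0.002 -0.   ]]
0.2 [ 0.25697639 -0.62373774  0.25245879] [ 0.29642947 -0.02732875 -0.76888102]
```

View pics/w1.png

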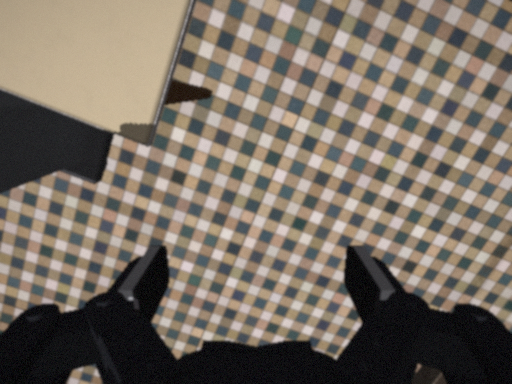

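The call was refused because every row needs all the keys, so nothing moved. I'll resend it in full.

{"method": "play_rows", "body": {"deltas": [{"wx":0,"wy":0,"wz":0,"x":299,"y":897,"z":0,"fingers":1},{"wx":0,"wy":0,"wz":0,"x":299,"y":897,"z":0,"fingers":1},{"wx":0,"wy":0,"wz":0,"x":299,"y":897,"z":0,"fingers":1},{"wx":0,"wy":0,"wz":0,"x":299,"y":897,"z":0,"fingers":1},{"wx":0,"wy":0,"wz":0,"x":299,"y":897,"z":0,"fingers":1},{"wx":0,"wy":0,"wz":0,"x":299,"y":897,"z":0,"fingers":1},{"wx":0,"wy":0,"wz":0,"x":299,"y":897,"z":0,"fingers":1},{"wx":0,"wy":0,"wz":0,"x":299,"y":897,"z":0,"fingers":1},{"wx":0,"wy":0,"wz":0,"x":299,"y":897,"z":0,"fingers":1},{"wx":0,"wy":0,"wz":0,"x":299,"y":897,"z":0,"fingers":1},{"wx":0,"wy":0,"wz":0,"x":299,"y":897,"z":0,"fingers":1},{"wx":0,"wy":0,"wz":0,"x":299,"y":897,"z":0,"fingers":1},{"wx":0,"wy":0,"wz":0,"x":299,"y":897,"z":0,"fingers":1},{"wx":0,"wy":0,"wz":0,"x":299,"y":897,"z":0,"fingers":1},{"wx":0,"wy":0,"wz":0,"x":299,"y":897,"z":0,"fingers":1},{"wx":0,"wy":0,"wz":0,"x":299,"y":897,"z":0,"fingers":1},{"wx":0,"wy":0,"wz":0,"x":299,"y":897,"z":-50,"fingers":1},{"wx":0,"wy":0,"wz":0,"x":299,"y":897,"z":-90,"fingers":1},{"wx":0,"wy":0,"wz":0,"x":299,"y":897,"z":-90,"fingers":1}]}}

```text
time: 2.58
tool_pos: [0.5528, 0.2706, 0.1589]
tcp_rot: [1.997, 0.394, -2.016]
wrist_force: [-0.4, -0.2, -0.4]
width: 0.003
```

Run:
```python
from h import *
from workcell import monitor,eyes
s=monitor.read_state()
print(s["time"],s["tool_pos"],s["wrist_force"],s["width"],np.round(s["q"],3))
print(R.from_rotvec(s["tcp_rot"]).as_matrix().round(3))
r=eyes.read_camera("wrist"); np.savez("w1.npz",**r); cv2.imwrite("pics/w2.png",r["frame"][:,:,::-1])
T=np.eye(4);T[:3,:3]=R.from_rotvec(s["tcp_rot"]).as_matrix();T[:3,3]=s["tool_pos"]
M=T@r["tool_from_camera"]
for c,b in blobs(r["frame"],(172,120,70),(6,255,255),15): print(c,b,ray(r,c,.1075,M).round(4))
s=monitor.read_state();print(s["time"],s["tool_pos"],s["wrist_force"])
```

```text
2.575 [0.55277984 0.27064256 0.15887956] [-0.4136833  -0.24426737 -0.36317044] 0.0030789541921642178 [ 0.415  0.232  1.824 -0.     1.095  1.596]
[[-0.009  0.38  -0.925]
 [-0.004 -0.925 -0.38 ]
 [-1.     0.001  0.01 ]]
[252.24, 219.08] [237, 205, 32, 28, 699] [0.5551 0.2743 0.1075]
[128.52, 277.83] [116, 263, 22, 34, 239] [0.4854 0.3338 0.1075]
[95.0, 293.32] [92, 290, 11, 10, 22] [0.4652 0.3515 0.1075]
[505.66, 369.45] [497, 363, 15, 17, 158] [0.5145 0.0555 0.1075]
2.625 [0.55475039 0.27154009 0.16182114] [-0.89306952 -0.34443712  0.78083591]
```

View pics/w2.png

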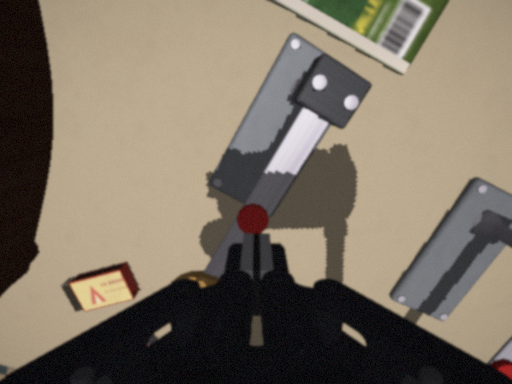

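The wrist image shows the red button at (252,219), just ahead of the shut fingertips at (258,245). It projects to (0.555, 0.274), which agrees with the top view. Next I'll check the tip length from the depth image.

Run:
```python
from h import *
r=dict(np.load("w1.npz"))
X=r["tool_from_camera"]
for v in (236,240,244,248,252,260,270,280):
  for u in (240,258,276):
    d=r["depth"][v,u]
    p=X@np.append(np.linalg.solve(r["K"],[u,v,1.])*d,1)
    print(u,v,d.round(4),p[:3].round(4))
```

```text
240 236 0.196 [ 0.0572 -0.0106  0.0103]
258 236 0.1488 [ 0.0144  0.0007 -0.0107]
276 236 0.3079 [0.1589 0.0201 0.06  ]
240 240 0.1969 [ 0.0573 -0.0107  0.0132]
258 240 0.1452 [ 0.0105  0.0007 -0.0104]
276 240 0.3103 [0.1598 0.0202 0.0649]
240 244 0.149 [ 0.0133 -0.0081 -0.0068]
258 244 0.1407 [ 0.0059  0.0007 -0.0107]
276 244 0.1488 [ 0.0132  0.0096 -0.0069]
240 248 0.1444 [ 0.0086 -0.0079 -0.0072]
258 248 0.1378 [ 0.0028  0.0007 -0.0103]
276 248 0.1447 [ 0.009   0.0093 -0.007 ]
240 252 0.141 [ 0.005  -0.0077 -0.007 ]
258 252 0.1332 [-0.0019  0.0006 -0.0109]
276 252 0.1418 [ 0.0058  0.0091 -0.0066]
240 260 0.1349 [-0.0014 -0.0074 -0.0066]
258 260 0.1278 [-0.0078  0.0006 -0.0104]
276 260 0.1347 [-0.0017  0.0086 -0.0067]
240 270 0.1181 [-0.0175 -0.0065 -0.0117]
258 270 0.1211 [-0.0148  0.0005 -0.01  ]
276 270 0.1186 [-0.0171  0.0076 -0.0114]
240 280 0.1113 [-0.0245 -0.0061 -0.0119]
258 280 0.1224 [-0.015   0.0006 -0.0054]
276 280 0.111 [-0.0248  0.0071 -0.012 ]
```

{"method": "play_rows", "body": {"deltas": [{"wx":0,"wy":0,"wz":0,"x":0,"y":1,"z":-20,"fingers":1},{"wx":0,"wy":0,"wz":0,"x":0,"y":1,"z":-29,"fingers":1},{"wx":0,"wy":0,"wz":0,"x":0,"y":1,"z":-30,"fingers":1},{"wx":0,"wy":0,"wz":0,"x":0,"y":1,"z":-30,"fingers":1}]}}

```text
time: 3.12
tool_pos: [0.5564, 0.274, 0.1337]
tcp_rot: [2.008, 0.397, -2.007]
wrist_force: [0.1, -0.2, -0.1]
width: -0.001
```

{"method": "play_rows", "body": {"deltas": [{"wx":0,"wy":0,"wz":0,"x":0,"y":0,"z":-1,"fingers":1},{"wx":0,"wy":0,"wz":0,"x":0,"y":0,"z":-2,"fingers":1},{"wx":0,"wy":0,"wz":0,"x":0,"y":0,"z":-2,"fingers":1}]}}

```text
time: 3.5
tool_pos: [0.5561, 0.2739, 0.1313]
tcp_rot: [2.007, 0.397, -2.007]
wrist_force: [0.2, 0.2, 0.6]
width: -0.001
```

{"method": "play_rows", "body": {"deltas": [{"wx":0,"wy":0,"wz":0,"x":0,"y":0,"z":-0.5,"fingers":1},{"wx":0,"wy":0,"wz":0,"x":0,"y":0,"z":-1,"fingers":1},{"wx":0,"wy":0,"wz":0,"x":0,"y":0,"z":-1,"fingers":1}]}}

```text
time: 3.88
tool_pos: [0.5561, 0.2739, 0.1302]
tcp_rot: [2.007, 0.397, -2.007]
wrist_force: [0.3, -1.1, -0.2]
width: -0.002
```

{"method": "play_rows", "body": {"deltas": [{"wx":0,"wy":0,"wz":0,"x":0,"y":0,"z":-1,"fingers":1},{"wx":0,"wy":0,"wz":0,"x":0,"y":0,"z":-2,"fingers":1},{"wx":0,"wy":0,"wz":0,"x":0,"y":0,"z":-2,"fingers":1}]}}

```text
time: 4.25
tool_pos: [0.5562, 0.2739, 0.1287]
tcp_rot: [2.007, 0.397, -2.007]
wrist_force: [-1.4, -1.1, 2.9]
width: -0.004
```

{"method": "play_rows", "body": {"deltas": [{"wx":0,"wy":0,"wz":0,"x":0,"y":0,"z":-0.5,"fingers":1},{"wx":0,"wy":0,"wz":0,"x":0,"y":0,"z":-0.5,"fingers":1}]}}

```text
time: 4.5
tool_pos: [0.5561, 0.2739, 0.1283]
tcp_rot: [2.007, 0.397, -2.007]
wrist_force: [-1.8, -0.8, 5.4]
width: -0.001
```

{"method": "play_rows", "body": {"deltas": [{"wx":0,"wy":0,"wz":0,"x":0,"y":0,"z":-0.5,"fingers":1},{"wx":0,"wy":0,"wz":0,"x":0,"y":0,"z":-0.5,"fingers":1}]}}

```text
time: 4.75
tool_pos: [0.5561, 0.274, 0.128]
tcp_rot: [2.007, 0.397, -2.007]
wrist_force: [-3.1, -1.3, 6.6]
width: 0.002
```

```bash
cat > f.py <<'E'
from workcell import monitor,eyes
import numpy as np
F=[]
for i in range(4):
    s=monitor.read_state();F.append([*s["wrist_force"],s["tool_pos"][2]*1000])
    eyes.read_camera("wrist")
s=monitor.read_state();F.append([*s["wrist_force"],s["tool_pos"][2]*1000])
print(s["time"],np.round(F,2).tolist(),np.mean(F,0).round(2))
E
python3 f.py
```

```text
4.95 [[-3.1, -1.35, 6.6, 127.98], [-2.61, -0.81, 6.85, 128.02], [-2.29, -1.16, 7.41, 128.03], [-2.58, -1.04, 6.25, 128.05], [-2.68, -0.68, 6.74, 128.01]] [ -2.65  -1.01   6.77 128.02]
```

{"method": "play_rows", "body": {"deltas": [{"wx":0,"wy":0,"wz":0,"x":0,"y":0,"z":-0.2,"fingers":1},{"wx":0,"wy":0,"wz":0,"x":0,"y":0,"z":-0.2,"fingers":1},{"wx":0,"wy":0,"wz":0,"x":0,"y":0,"z":-0.2,"fingers":1},{"wx":0,"wy":0,"wz":0,"x":0,"y":0,"z":-0.2,"fingers":1}]}}

```text
time: 5.45
tool_pos: [0.5561, 0.274, 0.1279]
tcp_rot: [2.007, 0.397, -2.007]
wrist_force: [-2.9, -1.8, 6.3]
width: -0.001
```

```bash
python3 f.py
python3 - <<'E'
from workcell import eyes
import cv2
r=eyes.read_camera("scene"); cv2.imwrite("pics/s3.png",cv2.resize(r["frame"][200:300,180:300],None,fx=5,fy=5)[:,:,::-1])
E
```

```text
5.65 [[-2.94, -1.83, 6.3, 127.9], [-3.02, -0.37, 7.63, 127.91], [-2.69, -0.99, 6.2, 127.89], [-3.39, -0.87, 7.06, 127.91], [-2.64, -0.94, 6.77, 127.9]] [ -2.94  -1.     6.79 127.9 ]
```

View pics/s3.png

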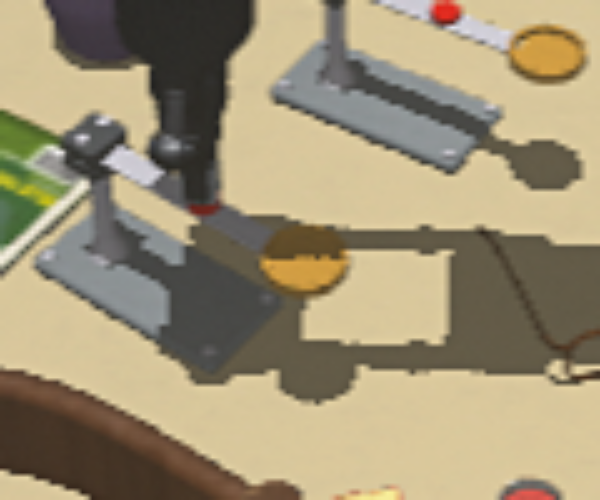

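The left button gave about 1.6–2 mm at about 7 N, held for about 1 s. That fits the sound arm, but I'll compare it with the others. Next is the middle.

{"method": "play_rows", "body": {"deltas": [{"wx":0,"wy":0,"wz":0,"x":0,"y":0,"z":15,"fingers":1},{"wx":0,"wy":0,"wz":0,"x":0,"y":0,"z":40,"fingers":1},{"wx":0,"wy":0,"wz":0,"x":-43,"y":-222,"z":40,"fingers":1},{"wx":0,"wy":0,"wz":0,"x":-43,"y":-222,"z":40,"fingers":1},{"wx":0,"wy":0,"wz":0,"x":-43,"y":-222,"z":40,"fingers":1},{"wx":0,"wy":0,"wz":0,"x":-43,"y":-222,"z":40,"fingers":1},{"wx":0,"wy":0,"wz":0,"x":-43,"y":-222,"z":40,"fingers":1},{"wx":0,"wy":0,"wz":0,"x":-43,"y":-222,"z":40,"fingers":1},{"wx":0,"wy":0,"wz":0,"x":-43,"y":-222,"z":15,"fingers":1},{"wx":0,"wy":0,"wz":0,"x":-43,"y":-222,"z":5,"fingers":1},{"wx":0,"wy":0,"wz":0,"x":-43,"y":-222,"z":5,"fingers":1},{"wx":0,"wy":0,"wz":0,"x":-43,"y":-222,"z":5,"fingers":1}]}}

```text
time: 7.2
tool_pos: [0.5137, 0.0524, 0.1326]
tcp_rot: [2.007, 0.398, -2.006]
wrist_force: [0.1, -0.2, 0.2]
width: 0.001
```

```bash
python3 f.py
python3 - <<'E'
from workcell import eyes
import cv2
r=eyes.read_camera("scene"); cv2.imwrite("pics/s4.png",cv2.resize(r["frame"][160:260,220:340],None,fx=5,fy=5)[:,:,::-1])
E
```

```text
7.4 [[0.08, -0.16, 0.21, 132.61], [0.59, 0.27, -0.58, 132.84], [-0.34, 0.72, 0.33, 132.94], [-0.32, -0.13, 0.3, 132.9], [-0.14, -0.55, -0.34, 132.81]] [-3.0000e-02  3.0000e-02 -2.0000e-02  1.3282e+02]
```

View pics/s4.png

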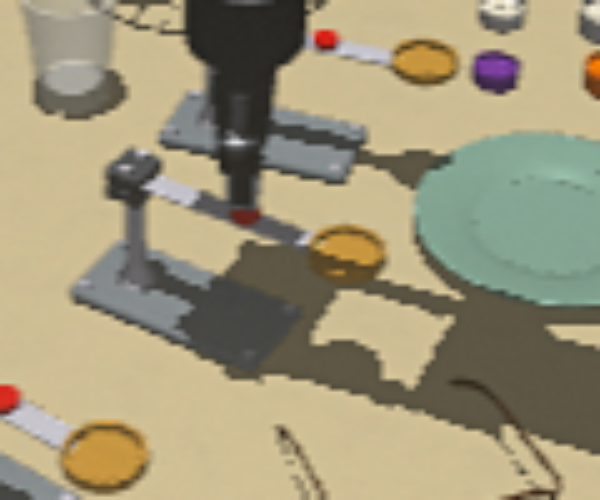

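The tip sits over the middle button at crop (245,215), 3 mm above it. Pressing in small steps.

{"method": "play_rows", "body": {"deltas": [{"wx":0,"wy":0,"wz":0,"x":0,"y":0,"z":-2,"fingers":1},{"wx":0,"wy":0,"wz":0,"x":0,"y":0,"z":-4,"fingers":1},{"wx":0,"wy":0,"wz":0,"x":0,"y":0,"z":-5,"fingers":1},{"wx":0,"wy":0,"wz":0,"x":0,"y":0,"z":-5,"fingers":1}]}}

```text
time: 7.95
tool_pos: [0.5132, 0.0518, 0.1272]
tcp_rot: [2.007, 0.397, -2.007]
wrist_force: [0.0, -0.7, 2.1]
width: -0.004
```

{"method": "play_rows", "body": {"deltas": [{"wx":0,"wy":0,"wz":0,"x":0,"y":0,"z":-0.5,"fingers":1},{"wx":0,"wy":0,"wz":0,"x":0,"y":0,"z":-0.5,"fingers":1}]}}

```text
time: 8.2
tool_pos: [0.5131, 0.0519, 0.1267]
tcp_rot: [2.007, 0.397, -2.007]
wrist_force: [-1.0, -0.0, 2.6]
width: 0.002
```

{"method": "play_rows", "body": {"deltas": [{"wx":0,"wy":0,"wz":0,"x":0,"y":0,"z":-1.5,"fingers":1},{"wx":0,"wy":0,"wz":0,"x":0,"y":0,"z":-3,"fingers":1},{"wx":0,"wy":0,"wz":0,"x":0,"y":0,"z":-3,"fingers":1}]}}

```text
time: 8.57
tool_pos: [0.5131, 0.0519, 0.1237]
tcp_rot: [2.007, 0.397, -2.007]
wrist_force: [-3.1, -1.4, 5.5]
width: 0.001
```

{"method": "play_rows", "body": {"deltas": [{"wx":0,"wy":0,"wz":0,"x":0,"y":0,"z":-1,"fingers":1},{"wx":0,"wy":0,"wz":0,"x":0,"y":0,"z":-1,"fingers":1}]}}

```text
time: 8.82
tool_pos: [0.5131, 0.0519, 0.1229]
tcp_rot: [2.007, 0.397, -2.007]
wrist_force: [-2.8, -0.7, 6.5]
width: 0.001
```

{"method": "play_rows", "body": {"deltas": [{"wx":0,"wy":0,"wz":0,"x":0,"y":0,"z":-0.7,"fingers":1},{"wx":0,"wy":0,"wz":0,"x":0,"y":0,"z":-0.7,"fingers":1},{"wx":0,"wy":0,"wz":0,"x":0,"y":0,"z":-0.7,"fingers":1},{"wx":0,"wy":0,"wz":0,"x":0,"y":0,"z":-0.7,"fingers":1},{"wx":0,"wy":0,"wz":0,"x":0,"y":0,"z":-0.7,"fingers":1}]}}

```text
time: 9.45
tool_pos: [0.5131, 0.0519, 0.1223]
tcp_rot: [2.007, 0.397, -2.007]
wrist_force: [-3.4, -0.9, 6.2]
width: 0.003
```

```bash
python3 f.py
```

```text
9.65 [[-3.38, -0.93, 6.2, 122.31], [-3.84, -1.38, 6.76, 122.3], [-2.9, -1.11, 6.33, 122.28], [-2.7, -0.62, 6.64, 122.28], [-2.89, -0.66, 6.86, 122.29]] [ -3.14  -0.94   6.56 122.29]
```

The middle arm is tired: it sank about 7 mm at about 7 N. I'll hold a bit longer, then go to the right stand.

{"method": "play_rows", "body": {"deltas": [{"wx":0,"wy":0,"wz":0,"x":0,"y":0,"z":-0.5,"fingers":1},{"wx":0,"wy":0,"wz":0,"x":0,"y":0,"z":-0.5,"fingers":1},{"wx":0,"wy":0,"wz":0,"x":0,"y":0,"z":-0.5,"fingers":1},{"wx":0,"wy":0,"wz":0,"x":0,"y":0,"z":10,"fingers":1},{"wx":0,"wy":0,"wz":0,"x":0,"y":0,"z":45,"fingers":1},{"wx":0,"wy":0,"wz":0,"x":42,"y":-208,"z":45,"fingers":1},{"wx":0,"wy":0,"wz":0,"x":42,"y":-208,"z":45,"fingers":1},{"wx":0,"wy":0,"wz":0,"x":42,"y":-208,"z":45,"fingers":1},{"wx":0,"wy":0,"wz":0,"x":42,"y":-208,"z":45,"fingers":1},{"wx":0,"wy":0,"wz":0,"x":42,"y":-208,"z":45,"fingers":1},{"wx":0,"wy":0,"wz":0,"x":42,"y":-208,"z":45,"fingers":1},{"wx":0,"wy":0,"wz":0,"x":42,"y":-208,"z":20,"fingers":1},{"wx":0,"wy":0,"wz":0,"x":42,"y":-208,"z":10,"fingers":1},{"wx":0,"wy":0,"wz":0,"x":42,"y":-208,"z":10,"fingers":1},{"wx":0,"wy":0,"wz":0,"x":42,"y":-208,"z":10,"fingers":1}]}}

```text
time: 11.52
tool_pos: [0.5556, -0.1557, 0.1326]
tcp_rot: [2.007, 0.398, -2.006]
wrist_force: [0.3, -1.3, 0.1]
width: -0.002
```

```bash
python3 f.py
python3 - <<'E'
from workcell import eyes
import cv2
r=eyes.read_camera("scene"); cv2.imwrite("pics/s5.png",cv2.resize(r["frame"][120:220,230:350],None,fx=5,fy=5)[:,:,::-1])
E
```

```text
11.725 [[0.34, -1.33, 0.11, 132.55], [-0.44, 0.46, 0.13, 132.77], [-0.17, -0.8, 0.03, 132.87], [-0.04, -0.09, -0.0, 132.8], [-0.27, 0.98, -0.13, 132.68]] [-1.2000e-01 -1.5000e-01  3.0000e-02  1.3274e+02]
```

View pics/s5.png

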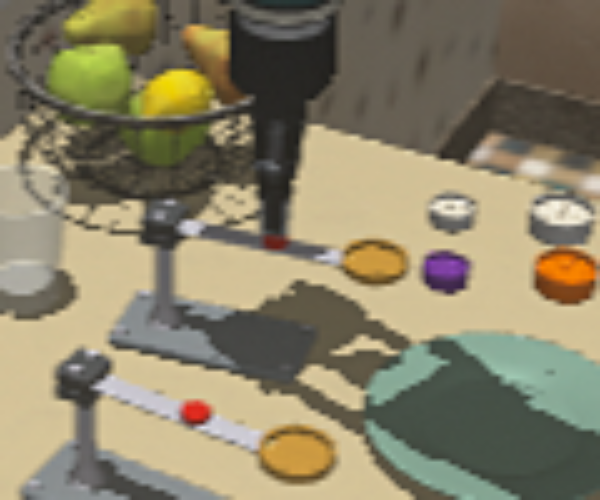

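The tip is over the right button at crop (275,240). Pressing.

{"method": "play_rows", "body": {"deltas": [{"wx":0,"wy":0,"wz":0,"x":0,"y":0,"z":-2,"fingers":1},{"wx":0,"wy":0,"wz":0,"x":0,"y":0,"z":-4,"fingers":1},{"wx":0,"wy":0,"wz":0,"x":0,"y":0,"z":-5,"fingers":1},{"wx":0,"wy":0,"wz":0,"x":0,"y":0,"z":-5,"fingers":1}]}}

```text
time: 12.28
tool_pos: [0.5552, -0.1563, 0.1272]
tcp_rot: [2.007, 0.397, -2.007]
wrist_force: [-2.4, 0.5, 4.9]
width: 0.002
```

{"method": "play_rows", "body": {"deltas": [{"wx":0,"wy":0,"wz":0,"x":0,"y":0,"z":-0.5,"fingers":1},{"wx":0,"wy":0,"wz":0,"x":0,"y":0,"z":-0.5,"fingers":1}]}}

```text
time: 12.52
tool_pos: [0.5552, -0.1562, 0.1267]
tcp_rot: [2.007, 0.397, -2.007]
wrist_force: [-1.4, -1.1, 4.2]
width: 0.002
```

{"method": "play_rows", "body": {"deltas": [{"wx":0,"wy":0,"wz":0,"x":0,"y":0,"z":-1,"fingers":1},{"wx":0,"wy":0,"wz":0,"x":0,"y":0,"z":-1.5,"fingers":1},{"wx":0,"wy":0,"wz":0,"x":0,"y":0,"z":-1.5,"fingers":1}]}}

```text
time: 12.9
tool_pos: [0.5551, -0.1563, 0.1254]
tcp_rot: [2.007, 0.397, -2.007]
wrist_force: [-3.5, -0.1, 7.1]
width: 0.002
```

```bash
python3 f.py
```

```text
13.1 [[-3.49, -0.13, 7.09, 125.45], [-1.91, -0.5, 7.37, 125.48], [-3.51, 0.03, 7.33, 125.5], [-2.68, -0.15, 7.49, 125.47], [-3.37, -0.05, 7.68, 125.47]] [ -2.99  -0.16   7.39 125.47]
```

The right arm is also tired: it sank about 4 mm at about 7.4 N. The left arm, at about 1.7 mm, is the stiffest. I'll finish this hold, lift, and go over the candle with the jaws turned 45° so they open between its neighbours.

{"method": "play_rows", "body": {"deltas": [{"wx":0,"wy":0,"wz":0,"x":0,"y":0,"z":0,"fingers":1},{"wx":0,"wy":0,"wz":0,"x":0,"y":0,"z":0,"fingers":1},{"wx":0,"wy":0,"wz":0,"x":0,"y":0,"z":0,"fingers":1},{"wx":0,"wy":0,"wz":0,"x":0,"y":0,"z":0,"fingers":1},{"wx":0,"wy":0,"wz":0,"x":0,"y":0,"z":0,"fingers":1},{"wx":0,"wy":0,"wz":0,"x":0,"y":0,"z":0,"fingers":1},{"wx":0,"wy":0,"wz":0,"x":0,"y":0,"z":15,"fingers":1},{"wx":0,"wy":0,"wz":0,"x":0,"y":0,"z":45,"fingers":1},{"wx":0,"wy":0,"wz":10,"x":-52,"y":-239,"z":45,"fingers":0},{"wx":0,"wy":0,"wz":20,"x":-52,"y":-239,"z":45,"fingers":-0.45},{"wx":0,"wy":0,"wz":30,"x":-52,"y":-239,"z":45,"fingers":-0.45},{"wx":0,"wy":0,"wz":40,"x":-52,"y":-239,"z":45,"fingers":-0.45},{"wx":0,"wy":0,"wz":45,"x":-52,"y":-239,"z":15,"fingers":-0.45},{"wx":0,"wy":0,"wz":45,"x":-52,"y":-239,"z":-15,"fingers":-0.45},{"wx":0,"wy":0,"wz":45,"x":-52,"y":-239,"z":-15,"fingers":-0.45},{"wx":0,"wy":0,"wz":45,"x":-52,"y":-239,"z":-15,"fingers":-0.45},{"wx":0,"wy":0,"wz":45,"x":-52,"y":-239,"z":-15,"fingers":-0.45}]}}

```text
time: 15.22
tool_pos: [0.5044, -0.3957, 0.1119]
tcp_rot: [1.493, 0.993, -1.492]
wrist_force: [0.5, -0.3, 0.4]
width: 0.726
```

```bash
cat > look.py <<'E'
import sys
from h import *
from workcell import monitor,eyes
s=monitor.read_state()
r=eyes.read_camera("wrist"); np.savez(sys.argv[1]+".npz",**r); cv2.imwrite(f"pics/{sys.argv[1]}.png",r["frame"][:,:,::-1])
T=np.eye(4);T[:3,:3]=R.from_rotvec(s["tcp_rot"]).as_matrix();T[:3,3]=s["tool_pos"]
np.save(sys.argv[1]+"_T.npy",T)
print(s["time"],s["tool_pos"],s["wrist_force"],s["width"],np.round(s["q"],3));print(T[:3,:3].round(3))
E
python3 look.py w6
python3 - <<'E'
from h import *
r=dict(np.load("w6.npz"));T=np.load("w6_T.npy");M=T@r["tool_from_camera"]
for c,s in blobs(r["frame"],(0,0,110),(180,70,255),150): print(c,s,ray(r,c,.015,M).round(4))
E
```

```text
15.225 [ 0.50437103 -0.39567318  0.11192426] [ 0.47311878 -0.31650113  0.41009121] 0.7261233749227842 [-0.704  0.317  1.811  0.     1.01  -0.31 ]
[[ 0.003  0.923 -0.384]
 [-0.002 -0.384 -0.923]
 [-1.     0.003  0.001]]
[13.95, 25.5] [0, 0, 38, 69, 1675] [ 0.4067 -0.2257  0.015 ]
[280.6, 118.02] [0, 0, 512, 350, 70965] [ 0.5438 -0.3455  0.015 ]
[455.41, 74.36] [414, 0, 98, 175, 7622] [ 0.6629 -0.364   0.015 ]
[168.0, 195.38] [114, 144, 117, 110, 7114] [ 0.4443 -0.3659  0.015 ]
[252.0, 203.5] [231, 180, 43, 40, 727] [ 0.5005 -0.3965  0.015 ]
[49.97, 276.14] [0, 215, 140, 137, 10072] [ 0.3216 -0.391   0.015 ]
[151.99, 258.39] [140, 246, 34, 34, 311] [ 0.4073 -0.4089  0.015 ]
[121.98, 368.61] [97, 348, 45, 36, 583] [ 0.3263 -0.5     0.015 ]
[390.04, 369.33] [373, 353, 39, 31, 684] [ 0.5553 -0.5973  0.015 ]
```

View pics/w6.png

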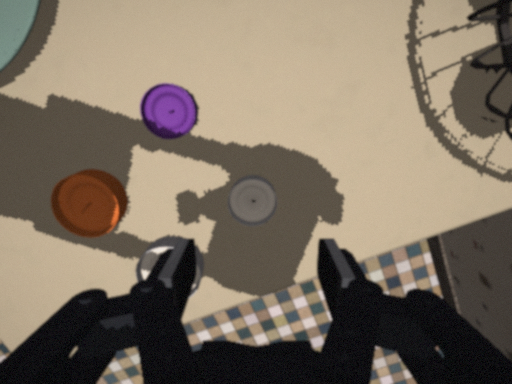

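The wrist view shows the chosen white tea light alone between the jaws at (253,200), in shadow. The orange (90,203), purple (170,110) and big white (168,265) lights are clear of the finger line. Next I'll measure the centre precisely and the fingertip reach.

Run:
```python
from h import *
r=dict(np.load("w6.npz"));T=np.load("w6_T.npy");M=T@r["tool_from_camera"]
f=r["frame"]; cv2.imwrite("pics/c6.png",cv2.resize(f[160:280,160:360],None,fx=4,fy=4)[:,:,::-1])
h=cv2.cvtColor(f,cv2.COLOR_RGB2HSV); print(h[200,225:285:4].tolist())
for uv in [(253,200),(254,201)]: print(ray(r,uv,.015,M).round(4))
X=r["tool_from_camera"]
for (u,v) in [(190,239),(185,242),(190,245),(187,250),(190,260),(325,242),(330,242),(325,250),(325,260)]:
    d=r["depth"][v,u];p=X@np.append(np.linalg.solve(r["K"],[u,v,1.])*d,1);print(u,v,d.round(3),p[:3].round(4))
```

```text
[[19, 58, 93], [15, 24, 86], [19, 25, 110], [15, 29, 106], [15, 32, 110], [18, 35, 108], [16, 33, 101], [22, 43, 65], [17, 34, 106], [16, 30, 109], [16, 30, 111], [13, 32, 111], [16, 35, 109], [19, 39, 91], [18, 59, 95]]
[ 0.5023 -0.3942  0.015 ]
[ 0.5027 -0.3952  0.015 ]
190 239 0.146 [ 0.0113 -0.0323 -0.0108]
185 242 0.143 [ 0.0083 -0.034  -0.0107]
190 245 0.141 [ 0.0059 -0.0312 -0.0104]
187 250 0.135 [ 0.0002 -0.0313 -0.0109]
190 260 0.141 [ 0.004  -0.0313 -0.0036]
325 242 0.143 [ 0.0085  0.0322 -0.0106]
330 242 0.143 [ 0.0081  0.0345 -0.0108]
325 250 0.137 [ 0.0015  0.0307 -0.0102]
325 260 0.136 [-0.0003  0.0306 -0.0061]
```

View pics/c6.png

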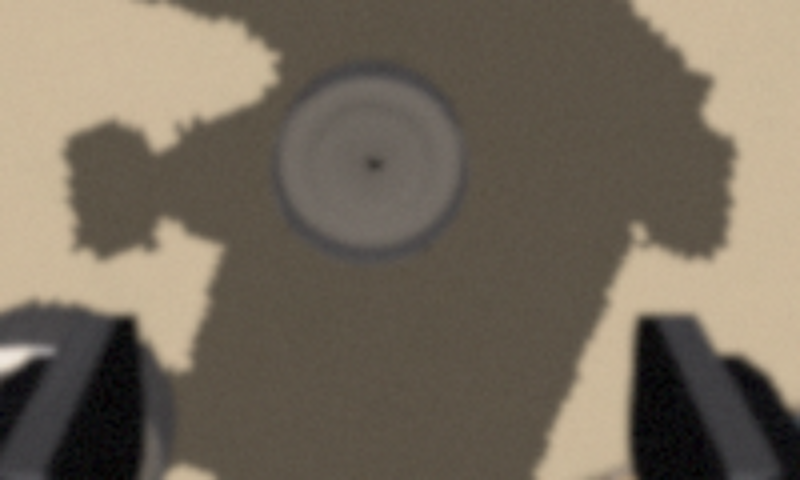

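{"method": "play_rows", "body": {"deltas": [{"wx":0,"wy":0,"wz":0,"x":-1.5,"y":1,"z":-40,"fingers":-0.45},{"wx":0,"wy":0,"wz":0,"x":-1.5,"y":1,"z":-70,"fingers":-0.45},{"wx":0,"wy":0,"wz":0,"x":-1.5,"y":1,"z":-78,"fingers":-0.45},{"wx":0,"wy":0,"wz":0,"x":-1.5,"y":1,"z":-78,"fingers":-0.45},{"wx":0,"wy":0,"wz":0,"x":-1.5,"y":1,"z":-78,"fingers":-0.45}]}}

```text
time: 15.9
tool_pos: [0.5029, -0.3951, 0.0338]
tcp_rot: [1.494, 0.993, -1.492]
wrist_force: [0.5, 0.7, -0.2]
width: 0.724
```

```bash
python3 look.py w7
```

```text
15.9 [ 0.50287985 -0.39508829  0.03382046] [ 0.49872694  0.69717271 -0.19136112] 0.724456192181767 [-0.705  0.408  1.855  0.     0.876 -0.31 ]
[[ 0.002  0.923 -0.384]
 [-0.002 -0.384 -0.923]
 [-1.     0.003  0.001]]
```

View pics/w7.png

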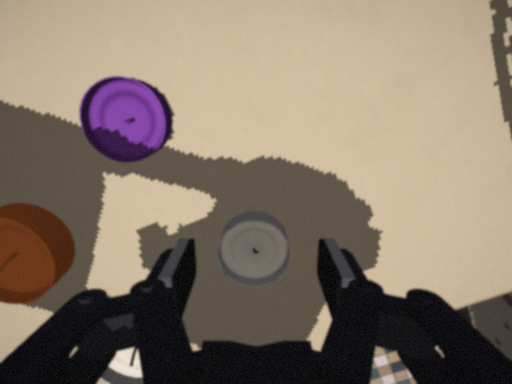

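The candle is centred between the jaws at (255,247) with clearance all round. I'll go down the last 9 mm and close gently.

{"method": "play_rows", "body": {"deltas": [{"wx":0,"wy":0,"wz":0,"x":0,"y":0,"z":-5,"fingers":-0.45},{"wx":0,"wy":0,"wz":0,"x":0,"y":0,"z":-9,"fingers":-0.45},{"wx":0,"wy":0,"wz":0,"x":0,"y":0,"z":-9,"fingers":-0.45},{"wx":0,"wy":0,"wz":0,"x":0,"y":0,"z":-9,"fingers":0},{"wx":0,"wy":0,"wz":0,"x":0,"y":0,"z":-9,"fingers":0.3},{"wx":0,"wy":0,"wz":0,"x":0,"y":0,"z":-9,"fingers":0.3},{"wx":0,"wy":0,"wz":0,"x":0,"y":0,"z":-9,"fingers":0.3},{"wx":0,"wy":0,"wz":0,"x":0,"y":0,"z":-9,"fingers":0.3}], "grip_force": 25}}

```text
time: 16.95
tool_pos: [0.5018, -0.3943, 0.0231]
tcp_rot: [1.494, 0.996, -1.493]
wrist_force: [-0.2, 0.9, 1.3]
width: 0.421
```

```bash
python3 look.py w8;python3 - <<'E'
from h import *
r=dict(np.load("w8.npz"))
X=r["tool_from_camera"]
for u in (212,205,302,308):
  for v in range(228,256,3):
    d=r["depth"][v,u];p=X@np.append(np.linalg.solve(r["K"],[u,v,1.])*d,1);print(u,v,d.round(3),p[:3].round(4))
E
```

```text
16.95 [ 0.50176856 -0.39425648  0.023071  ] [-0.21366595  0.90305945  1.2832788 ] 0.4210113592437814 [-0.705  0.421  1.86  -0.     0.86  -0.31 ]
[[ 0.     0.923 -0.384]
 [-0.    -0.384 -0.923]
 [-1.     0.     0.   ]]
212 228 0.157 [ 0.0227 -0.0233 -0.0113]
212 231 0.157 [ 0.0227 -0.0233 -0.0097]
212 234 0.151 [ 0.0163 -0.0224 -0.011 ]
212 237 0.147 [ 0.0128 -0.0219 -0.0111]
212 240 0.145 [ 0.0104 -0.0216 -0.0107]
212 243 0.142 [ 0.007  -0.0211 -0.0109]
212 246 0.139 [ 0.0036 -0.0206 -0.0111]
212 249 0.135 [ 0.0004 -0.0201 -0.0113]
212 252 0.133 [-0.0025 -0.0197 -0.0114]
212 255 0.131 [-0.0039 -0.0196 -0.0108]
205 228 0.158 [ 0.0237 -0.0271 -0.0109]
205 231 0.158 [ 0.0235 -0.0271 -0.0093]
205 234 0.157 [ 0.0224 -0.027  -0.0081]
205 237 0.158 [ 0.023  -0.0272 -0.0061]
205 240 0.144 [ 0.0095 -0.0248 -0.0112]
205 243 0.142 [ 0.0072 -0.0244 -0.0108]
205 246 0.139 [ 0.0037 -0.0238 -0.0111]
205 249 0.137 [ 0.0016 -0.0235 -0.0107]
205 252 0.134 [-0.0008 -0.0231 -0.0105]
205 255 0.132 [-0.0037 -0.0227 -0.0106]
302 228 0.156 [ 0.0218  0.0232 -0.0118]
302 231 0.157 [ 0.0224  0.0234 -0.0098]
302 234 0.15 [ 0.0158  0.0223 -0.0113]
302 237 0.149 [ 0.0141  0.0221 -0.0105]
302 240 0.145 [ 0.0102  0.0216 -0.0108]
302 243 0.141 [ 0.0062  0.021  -0.0113]
302 246 0.139 [ 0.004   0.0207 -0.0109]
302 249 0.136 [ 0.0005  0.0201 -0.0112]
302 252 0.133 [-0.0018  0.0198 -0.011 ]
302 255 0.131 [-0.0042  0.0195 -0.0109]
308 228 0.156 [ 0.0221  0.0263 -0.0116]
308 231 0.157 [ 0.0222  0.0264 -0.0099]
308 234 0.157 [ 0.0223  0.0266 -0.0081]
308 237 0.157 [ 0.0216  0.0265 -0.0068]
308 240 0.143 [ 0.0088  0.0242 -0.0115]
308 243 0.142 [ 0.0069  0.0239 -0.0109]
308 246 0.138 [ 0.0035  0.0233 -0.0111]
308 249 0.135 [-0.0002  0.0227 -0.0116]
308 252 0.134 [-0.0009  0.0226 -0.0105]
308 255 0.131 [-0.0046  0.022  -0.0111]
```

View pics/w8.png

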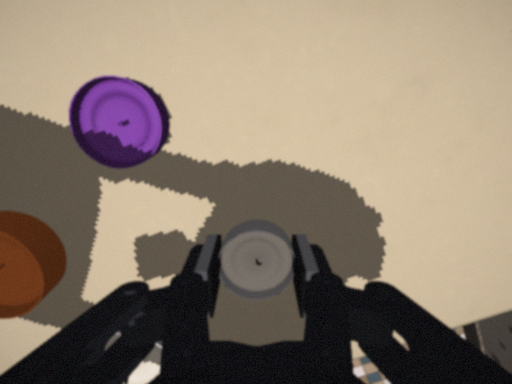

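The gripped fingertips reach about 17 mm past the TCP, so they're only about 6 mm above the table, too close to the 6 mm cup wall. I'll regrip 2.5 mm higher.

{"method": "play_rows", "body": {"deltas": [{"wx":0,"wy":0,"wz":0,"x":0,"y":0,"z":0,"fingers":-0.2},{"wx":0,"wy":0,"wz":0,"x":0,"y":0,"z":0,"fingers":-0.2},{"wx":0,"wy":0,"wz":0,"x":0,"y":0,"z":2.5,"fingers":-0.2},{"wx":0,"wy":0,"wz":0,"x":0,"y":0,"z":2.5,"fingers":-0.2},{"wx":0,"wy":0,"wz":0,"x":0,"y":0,"z":2.5,"fingers":-0.2},{"wx":0,"wy":0,"wz":0,"x":0,"y":0,"z":2.5,"fingers":0.3},{"wx":0,"wy":0,"wz":0,"x":0,"y":0,"z":2.5,"fingers":0.3},{"wx":0,"wy":0,"wz":0,"x":0,"y":0,"z":2.5,"fingers":0.3},{"wx":0,"wy":0,"wz":0,"x":0,"y":0,"z":2.5,"fingers":0.3},{"wx":0,"wy":0,"wz":0,"x":0,"y":0,"z":2.5,"fingers":0.3}]}}

```text
time: 18.25
tool_pos: [0.5017, -0.3942, 0.0256]
tcp_rot: [1.494, 0.996, -1.494]
wrist_force: [0.0, 0.5, 2.5]
width: 0.419
```

```bash
python3 look.py w9;cat > cen.py <<'E'
import sys
from h import *
n=sys.argv[1]; z=float(sys.argv[2])
r=dict(np.load(n+".npz"));T=np.load(n+"_T.npy");M=T@r["tool_from_camera"]
cv2.imwrite(f"pics/{n}c.png",cv2.resize(r["frame"][200:320,170:350],None,fx=4.4,fy=4.4)[:,:,::-1])
for uv in [tuple(map(float,a.split(','))) for a in sys.argv[3:]]:
    p=ray(r,uv,z,M); print(uv,p.round(4),"tool",(T[:3,:3].T@(p-T[:3,3])).round(4))
E
python3 cen.py w9 0.017 257,262
```

```text
18.25 [ 0.50170028 -0.39417476  0.0255609 ] [0.03722874 0.50045829 2.47433523] 0.41897847950299555 [-0.705  0.418  1.86   0.     0.864 -0.31 ]
[[ 0.     0.923 -0.384]
 [-0.    -0.384 -0.923]
 [-1.     0.     0.   ]]
(257.0, 262.0) [ 0.5017 -0.3943  0.017 ] tool [0.0086 0.     0.0002]
```

View pics/w9c.png

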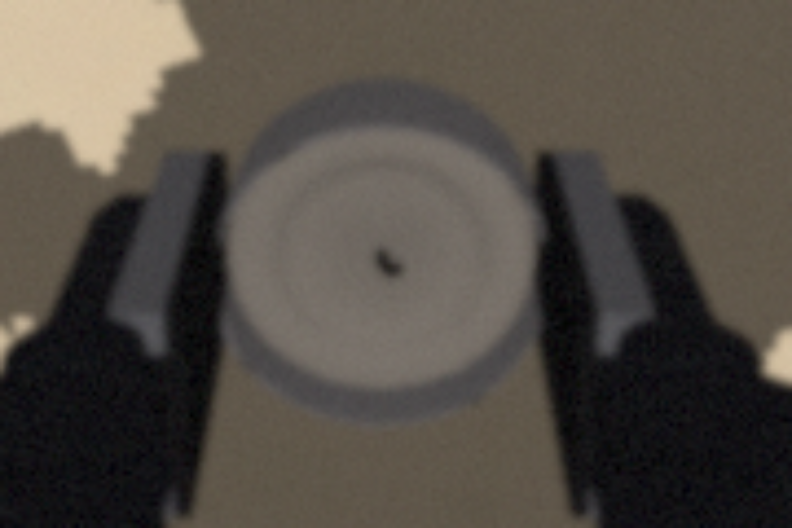

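{"method": "play_rows", "body": {"deltas": [{"wx":0,"wy":0,"wz":0,"x":0,"y":0,"z":20,"fingers":0.3},{"wx":0,"wy":0,"wz":0,"x":0,"y":0,"z":60,"fingers":0.3},{"wx":0,"wy":0,"wz":0,"x":0,"y":0,"z":105,"fingers":0.3},{"wx":0,"wy":0,"wz":0,"x":0,"y":20,"z":145,"fingers":0.3},{"wx":0,"wy":0,"wz":0,"x":-5,"y":60,"z":145,"fingers":0.3},{"wx":0,"wy":0,"wz":0,"x":-10,"y":110,"z":145,"fingers":0.3},{"wx":0,"wy":0,"wz":0,"x":-14,"y":160,"z":145,"fingers":0.3},{"wx":0,"wy":0,"wz":0,"x":-18,"y":210,"z":145,"fingers":0.3},{"wx":0,"wy":0,"wz":0,"x":-22,"y":260,"z":145,"fingers":0.3},{"wx":0,"wy":0,"wz":0,"x":-27,"y":310,"z":145,"fingers":0.3},{"wx":0,"wy":0,"wz":0,"x":-31,"y":360,"z":145,"fingers":0.3},{"wx":0,"wy":0,"wz":0,"x":-35,"y":410,"z":145,"fingers":0.3},{"wx":0,"wy":0,"wz":0,"x":-40,"y":460,"z":145,"fingers":0.3},{"wx":0,"wy":0,"wz":0,"x":-44,"y":510,"z":145,"fingers":0.3},{"wx":0,"wy":0,"wz":0,"x":-48,"y":555,"z":145,"fingers":0.3},{"wx":0,"wy":0,"wz":0,"x":-52,"y":590,"z":145,"fingers":0.3},{"wx":0,"wy":0,"wz":0,"x":-52,"y":604,"z":145,"fingers":0.3},{"wx":0,"wy":0,"wz":0,"x":-52,"y":604,"z":145,"fingers":0.3},{"wx":0,"wy":0,"wz":0,"x":-52,"y":604,"z":145,"fingers":0.3},{"wx":0,"wy":0,"wz":0,"x":-52,"y":604,"z":145,"fingers":0.3}]}}

```text
time: 20.8
tool_pos: [0.4498, 0.2088, 0.1704]
tcp_rot: [1.494, 0.995, -1.495]
wrist_force: [0.6, -0.1, -0.5]
width: 0.421
```

```bash
python3 cen.py w9 0.015 257,258.6; python3 look.py w10;python3 - <<'E'
from h import *
r=dict(np.load("w10.npz"));T=np.load("w10_T.npy");M=T@r["tool_from_camera"]
for c,s in blobs(r["frame"],(8,120,60),(26,255,255),200): print("brass",c,s,ray(r,c,.1075,M).round(4))
for c,s in blobs(r["frame"],(172,120,60),(6,255,255),50): print("red",c,s,ray(r,c,.1075,M).round(4))
E
```

```text
(257.0, 258.6) [ 0.5019 -0.3937  0.015 ] tool [ 0.0106  0.     -0.0005]
20.8 [0.44977101 0.20878479 0.17037668] [ 0.55372492 -0.09564742 -0.47165422] 0.4212450113328934 [ 0.385 -0.007  2.068 -0.     1.081  0.781]
[[-0.     0.923 -0.386]
 [-0.    -0.386 -0.923]
 [-1.     0.     0.   ]]
brass [254.4, 86.09] [213, 42, 85, 89, 5868] [0.4801 0.2848 0.1075]
red [95.63, 29.38] [85, 18, 16, 25, 121] [0.4117 0.3451 0.1075]
red [141.92, 49.17] [132, 29, 21, 41, 264] [0.4301 0.3267 0.1075]
red [383.74, 51.41] [366, 33, 36, 38, 1059] [0.5534 0.2738 0.1075]
red [78.02, 128.07] [61, 110, 35, 38, 1029] [0.3737 0.3036 0.1075]
```

View pics/w10.png

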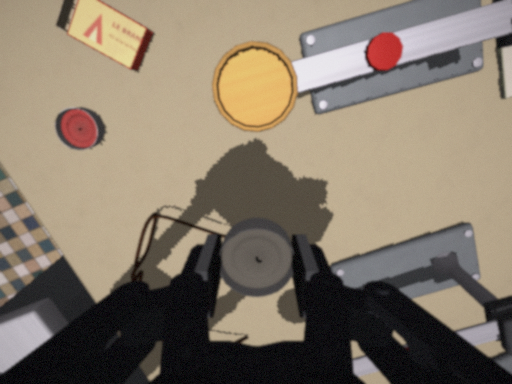

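The wrist view shows the candle level in the jaws at (257,258). The left cup, empty, is at (254,86), giving (0.480, 0.285), which agrees with the top and scene views to 2 mm. Moving over the cup.

{"method": "play_rows", "body": {"deltas": [{"wx":0,"wy":0,"wz":0,"x":15,"y":35,"z":0,"fingers":0.3},{"wx":0,"wy":0,"wz":0,"x":30,"y":75.5,"z":0,"fingers":0.3},{"wx":0,"wy":0,"wz":0,"x":30,"y":75.5,"z":-15,"fingers":0.3},{"wx":0,"wy":0,"wz":0,"x":30,"y":75.5,"z":-30,"fingers":0.3},{"wx":0,"wy":0,"wz":0,"x":30,"y":75.5,"z":-30,"fingers":0.3},{"wx":0,"wy":0,"wz":0,"x":30,"y":75.5,"z":-30,"fingers":0.3},{"wx":0,"wy":0,"wz":0,"x":30,"y":75.5,"z":-30,"fingers":0.3}]}}

```text
time: 21.72
tool_pos: [0.48, 0.2851, 0.141]
tcp_rot: [1.495, 0.995, -1.493]
wrist_force: [-0.4, 0.7, 0.3]
width: 0.421
```

```bash
python3 look.py w11; python3 cen.py w11 .1075 257,255
python3 - <<'E'
from workcell import eyes
import cv2,numpy as np
r=eyes.read_camera("scene"); np.savez("s11.npz",**r);cv2.imwrite("pics/s11.png",cv2.resize(r["frame"][205:285,190:290],None,fx=7,fy=7,interpolation=cv2.INTER_CUBIC)[:,:,::-1])
E
```

```text
21.725 [0.47997945 0.28512308 0.14103908] [-0.43798759  0.69759624  0.26403472] 0.4210955035570404 [ 0.491  0.142  1.968 -0.     1.03   0.887]
[[ 0.001  0.923 -0.385]
 [ 0.    -0.385 -0.923]
 [-1.     0.001 -0.001]]
(257.0, 255.0) [0.4761 0.2754 0.1075] tool [0.0335 0.0001 0.0105]
```

View pics/w11c.png

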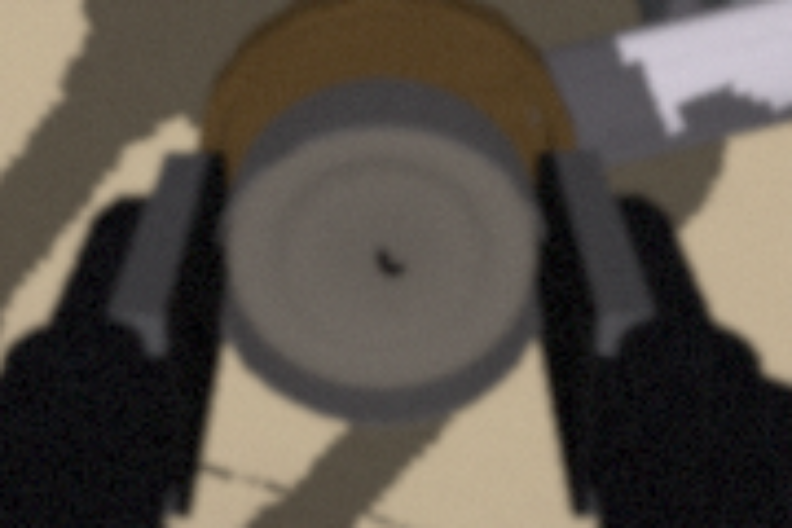

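View pics/s11.png

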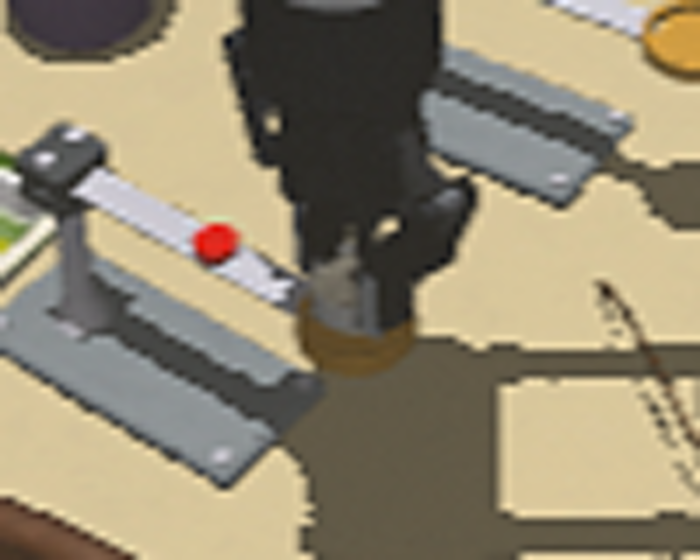

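Run:
```python
from h import *
from scipy.optimize import least_squares
for n in ("w10","w11"):
    r=dict(np.load(n+".npz"));T=np.load(n+"_T.npy");M=T@r["tool_from_camera"]
    h=cv2.cvtColor(r["frame"],cv2.COLOR_RGB2HSV)
    m=cv2.inRange(h,np.array((8,130,40)),np.array((26,255,255)))
    k,l,st,c=cv2.connectedComponentsWithStats(m)
    cand=[i for i in range(1,k) if 200<c[i][0]<310 and c[i][1]<260]
    i=max(cand,key=lambda i:st[i][4]); print(n,c[i],st[i])
    P=[]
    ys,xs=np.where(l==i)
    for x in np.unique(xs):
        y=ys[xs==x].min(); P.append(ray(r,(x,y-.5),.1075,M)[:2])
    P=np.array(P)
    f=least_squares(lambda p:np.hypot(*(P-p[:2]).T)-.025,[.48,.285],loss='soft_l1',f_scale=.0005)
    print(f.x.round(4),np.abs(f.fun).mean())
```

```text
w10 [254.51954914  86.427087  ] [ 213   42   84   89 5678]
[0.4793 0.2828] 0.00027440133788719833
w11 [256.94968153 213.52611465] [ 217  196   82   44 1570]
[0.48   0.2848] 0.0004630077039865676
```

{"method": "play_rows", "body": {"deltas": [{"wx":0,"wy":0,"wz":0,"x":0,"y":-1,"z":-4,"fingers":0.3},{"wx":0,"wy":0,"wz":0,"x":0,"y":-1,"z":-8,"fingers":0.3},{"wx":0,"wy":0,"wz":0,"x":0,"y":-1,"z":-11,"fingers":0.3},{"wx":0,"wy":0,"wz":0,"x":0,"y":-1,"z":-12,"fingers":0.3},{"wx":0,"wy":0,"wz":0,"x":0,"y":-1,"z":-12,"fingers":0.3}]}}

```text
time: 22.45
tool_pos: [0.4795, 0.2844, 0.1282]
tcp_rot: [1.493, 0.996, -1.494]
wrist_force: [-1.0, 0.2, -0.1]
width: 0.421
```

```bash
python3 f.py; python3 look.py w12; python3 cen.py w12 .115 257,258.6
python3 - <<'E'
from workcell import eyes
import cv2,numpy as np
r=eyes.read_camera("scene"); cv2.imwrite("pics/s12.png",cv2.resize(r["frame"][205:285,190:290],None,fx=7,fy=7,interpolation=cv2.INTER_CUBIC)[:,:,::-1])
E
```

```text
22.65 [[-0.96, 0.21, -0.15, 128.25], [-0.45, -1.11, -0.24, 128.39], [-1.06, -0.3, -0.9, 128.48], [0.34, 0.05, -0.46, 128.5], [-1.11, 0.2, -0.65, 128.51]] [ -0.65  -0.19  -0.48 128.43]
22.65 [0.47974978 0.28447459 0.12851086] [-1.10762978  0.19974665 -0.65100471] 0.41832611571099104 [0.491 0.155 1.979 0.    1.007 0.885]
[[ 0.     0.923 -0.384]
 [ 0.    -0.384 -0.923]
 [-1.     0.    -0.   ]]
(257.0, 258.6) [0.4793 0.2834 0.115 ] tool [0.0135 0.     0.0012]
```

View pics/w12c.png

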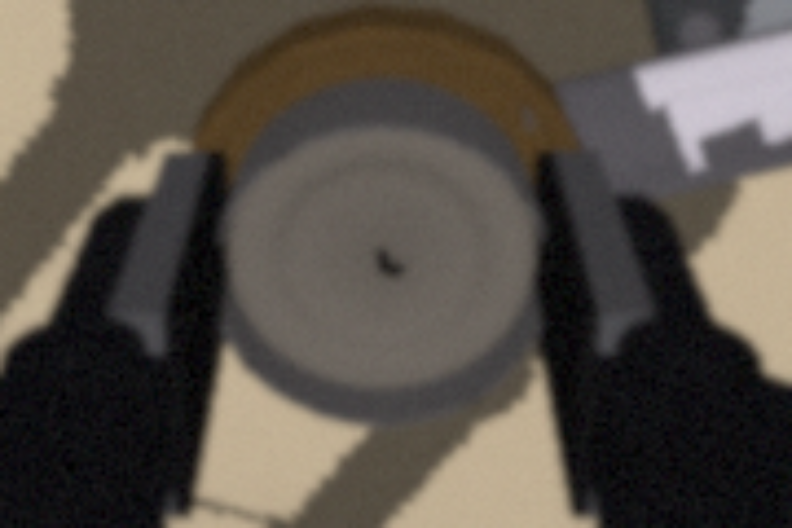

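View pics/s12.png

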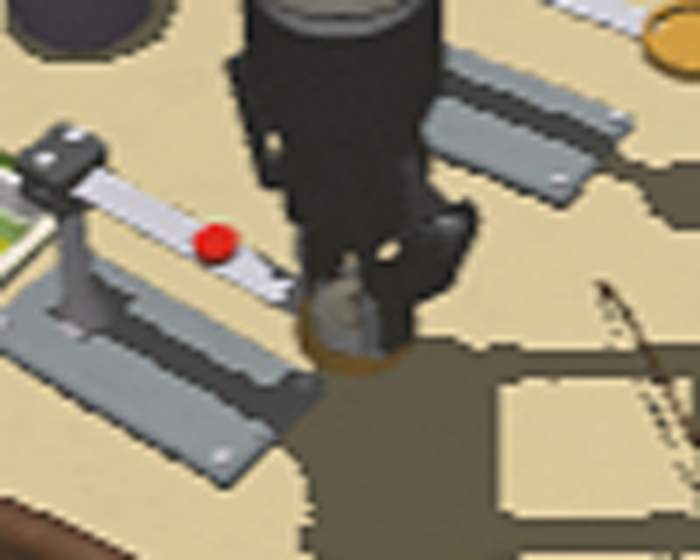

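```bash
python3 cen.py w12 .103 257,217.7; python3 cen.py w12 .1075 257,201.8; python3 cen.py w9 .0 257,217.7
```

```text
(257.0, 217.7) [0.4859 0.2992 0.103 ] tool [ 0.0255  0.0001 -0.0159]
(257.0, 201.8) [0.4899 0.3088 0.1075] tool [ 0.021   0.     -0.0264]
(257.0, 217.7) [ 0.5079 -0.3795 -0.    ] tool [ 0.0256  0.0001 -0.0159]
```

```bash
for v in 228.4 288.6 296; do python3 cen.py w12 .1179 257,$v; done; python3 cen.py w12 .1029 257,296
python3 - <<'E'
from h import *
r=dict(np.load("w12.npz"));X=r["tool_from_camera"]
for v in range(196,304,4):
    d=np.median(r["depth"][v-1:v+2,254:261]);p=X@np.append(np.linalg.solve(r["K"],[257,v,1.])*d,1);print(v,p[:3].round(4))
E
```

```text
(257.0, 228.4) [0.4862 0.2999 0.1179] tool [ 0.0106  0.     -0.0167]
(257.0, 288.6) [0.4734 0.2691 0.1179] tool [0.0106 0.     0.0167]
(257.0, 296.0) [0.4717 0.265  0.1179] tool [0.0106 0.     0.0211]
(257.0, 296.0) [0.4674 0.2546 0.1029] tool [0.0256 0.0001 0.0323]
196 [0.1285 0.0004 0.0067]
200 [0.1281 0.0004 0.0102]
204 [ 0.0235  0.     -0.0243]
208 [ 0.021   0.     -0.0231]
212 [ 0.027   0.0001 -0.0185]
216 [ 0.0264  0.0001 -0.0165]
220 [ 0.0198  0.     -0.0171]
224 [ 0.0145  0.     -0.0172]
228 [ 0.0103  0.     -0.0171]
232 [ 0.0145  0.     -0.013 ]
236 [ 0.0153  0.     -0.0104]
240 [ 0.0162  0.     -0.0078]
244 [ 0.0164  0.     -0.0054]
248 [ 0.0162  0.     -0.0033]
252 [ 0.0167  0.     -0.0007]
256 [0.0163 0.     0.0013]
260 [0.0139 0.     0.0022]
264 [0.0167 0.     0.0062]
268 [0.0162 0.     0.0082]
272 [0.0165 0.     0.0108]
276 [0.0162 0.     0.013 ]
280 [0.0147 0.     0.0144]
284 [0.0144 0.     0.0166]
288 [0.0153 0.     0.0196]
292 [0.0126 0.     0.0201]
296 [0.01   0.     0.0206]
300 [0.1286 0.0004 0.1138]
```

Depth across the candle rim puts the candle 1.8 mm off the jaw centre, about 2.2 mm from the cup centre, while the cup floor height checks out. I'll shift 2 mm, lower 1 mm, check and release.

{"method": "play_rows", "body": {"deltas": [{"wx":0,"wy":0,"wz":0,"x":0.8,"y":2,"z":0,"fingers":0.3},{"wx":0,"wy":0,"wz":0,"x":0.8,"y":2,"z":-0.6,"fingers":0.3},{"wx":0,"wy":0,"wz":0,"x":0.8,"y":2,"z":-1.2,"fingers":0.3},{"wx":0,"wy":0,"wz":0,"x":0.8,"y":2,"z":-1.2,"fingers":0.3},{"wx":0,"wy":0,"wz":0,"x":0.8,"y":2,"z":-1.2,"fingers":0.3}]}}

```text
time: 23.38
tool_pos: [0.4807, 0.2866, 0.1274]
tcp_rot: [1.494, 0.996, -1.493]
wrist_force: [-0.1, 1.2, 0.4]
width: 0.42
```

```bash
python3 f.py; python3 look.py w13
```

```text
23.575 [[-0.07, 1.24, 0.43, 127.44], [-0.43, 1.32, 1.63, 127.4], [0.4, 1.3, 0.28, 127.38], [0.27, 1.71, 1.35, 127.35], [-0.39, 1.73, 1.15, 127.31]] [-4.0000e-02  1.4600e+00  9.7000e-01  1.2737e+02]
23.575 [0.48057509 0.28650594 0.12730842] [-0.38625488  1.72816714  1.14766045] 0.4206529622013638 [0.493 0.159 1.976 0.    1.005 0.888]
[[ 0.     0.923 -0.384]
 [ 0.    -0.384 -0.923]
 [-1.     0.    -0.   ]]
```

{"method": "play_rows", "body": {"deltas": [{"wx":0,"wy":0,"wz":0,"x":0,"y":0,"z":0,"fingers":0.1},{"wx":0,"wy":0,"wz":0,"x":0,"y":0,"z":0,"fingers":0},{"wx":0,"wy":0,"wz":0,"x":0,"y":0,"z":0,"fingers":-0.15},{"wx":0,"wy":0,"wz":0,"x":0,"y":0,"z":0,"fingers":-0.3},{"wx":0,"wy":0,"wz":0,"x":0,"y":0,"z":0,"fingers":-0.4}]}}

```text
time: 24.25
tool_pos: [0.4803, 0.2863, 0.127]
tcp_rot: [1.493, 0.996, -1.494]
wrist_force: [0.1, 0.1, 0.5]
width: 0.699
```

{"method": "play_rows", "body": {"deltas": [{"wx":0,"wy":0,"wz":0,"x":0,"y":0,"z":5,"fingers":-0.4},{"wx":0,"wy":0,"wz":0,"x":0,"y":0,"z":20,"fingers":-0.4},{"wx":0,"wy":0,"wz":0,"x":0,"y":0,"z":60,"fingers":-0.4},{"wx":0,"wy":0,"wz":0,"x":-20,"y":-50,"z":70,"fingers":-0.4},{"wx":0,"wy":0,"wz":0,"x":-31,"y":-75,"z":70,"fingers":-0.4},{"wx":0,"wy":0,"wz":0,"x":-31,"y":-75,"z":70,"fingers":-0.4},{"wx":0,"wy":0,"wz":0,"x":-31,"y":-75,"z":70,"fingers":-0.4}]}}

```text
time: 25.12
tool_pos: [0.4501, 0.212, 0.1981]
tcp_rot: [1.496, 0.996, -1.492]
wrist_force: [0.1, -0.5, -0.0]
width: 0.699
```

```bash
python3 look.py w14
```

```text
25.125 [0.45013959 0.21200052 0.19812682] [ 0.10837473 -0.45907001 -0.00959821] 0.698857051244029 [ 0.39  -0.033  2.038  0.     1.134  0.785]
[[ 0.002  0.923 -0.385]
 [ 0.001 -0.385 -0.923]
 [-1.     0.001 -0.002]]
```

View pics/w14.png

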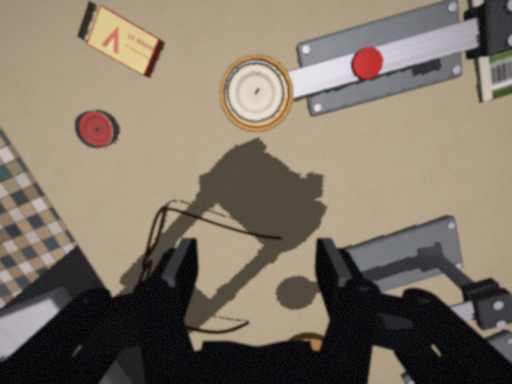

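The candle sits in the left cup at (257,91), ringed evenly by brass, with the gripper clear. Last, a check of offset, height and tilt from depth.

```bash
python3 look.py w15 >/dev/null
python3 - <<'E'
from h import *
from workcell import monitor
r=dict(np.load("w15.npz"));T=np.load("w15_T.npy");M=T@r["tool_from_camera"]
cv2.imwrite("pics/w15c.png",cv2.resize(r["frame"][40:145,205:310],None,fx=5.5,fy=5.5)[:,:,::-1])
h=cv2.cvtColor(r["frame"],cv2.COLOR_RGB2HSV)
w=cv2.inRange(h,np.array((0,0,100)),np.array((180,75,255)));w[:, :225]=0;w[:,290:]=0;w[:55]=0;w[130:]=0
ys,xs=np.where(w>0); d=r["depth"][ys,xs]
P=np.stack([xs,ys,np.ones_like(xs)]).T@np.linalg.inv(r["K"]).T*d[:,None]
P=P@M[:3,:3].T+M[:3,3]
P=P[(np.hypot(*(P[:,:2]-[.48,.285]).T)<.03)&(P[:,2]>.109)]
print(len(P),P.mean(0).round(4),P.min(0).round(4),P.max(0).round(4))
A=np.c_[P[:,:2],np.ones(len(P))];print("plane slope",np.linalg.lstsq(A,P[:,2],rcond=None)[0][:2].round(4))
b=cv2.inRange(h,np.array((8,130,40)),np.array((26,255,255)));b[:,:215]=0;b[:,300:]=0;b[145:]=0
c=max(cv2.findContours(b,cv2.RETR_EXTERNAL,cv2.CHAIN_APPROX_NONE)[0],key=len)
(u,v),_,_=cv2.fitEllipse(c); print("cup",u,v,ray(r,(u,v),.1075,M).round(4))
s=monitor.read_state();print(s["time"])
E
```

```text
2807 [0.4796 0.2855 0.1125] [0.4607 0.2663 0.109 ] [0.4984 0.304  0.3187]
plane slope [-0.0059 -0.0117]
cup 256.1656494140625 92.97982025146484 [0.48   0.2847 0.1075]
25.225
```

View pics/w15c.png

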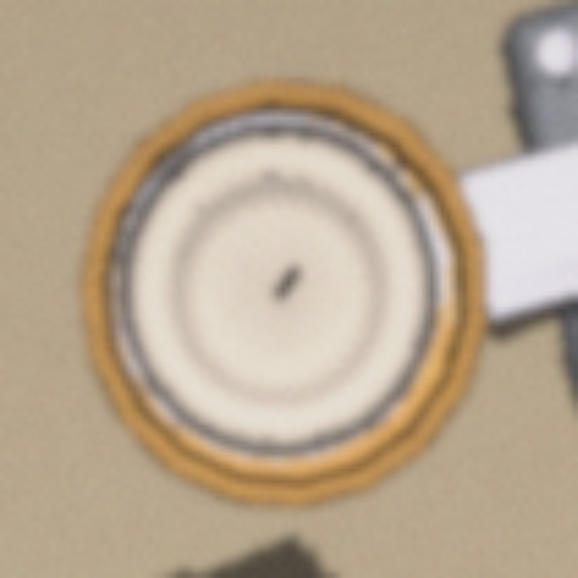

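```bash
python3 -c "
from workcell import finish_job
print(finish_job())"
```

```text
the job is handed in; nothing more can be done
None
```

The white tea light is standing in the left stand's cup, which is the stiffest arm, and I've handed the job in at about 25 s of the 72 s allowed. No verdict was reported.

| Stand | Force (vertical) | Sank | Held | Result |
|---|---|---|---|---|
| Left | about 6.8 N | about 1.7 mm | about 1 s | sound |
| Middle | about 6.6 N | about 7 mm | over 0.8 s | tired |
| Right | about 7.4 N | about 4 mm | about 1 s | tired |

- **Forces:** I pressed slightly under the 8 N you asked for, but inside the 5.5 to 10.5 N band. There was also about 3 N of sideways force during the presses, so the total was about 7.3 to 8 N. I saw nothing near 14 N. Single readings are noisy by about 1 N.
- **Candle:** I chose the smaller white tea light and regripped it 2.5 mm higher so the fingertips would clear the cup wall.
- **Last checks:**
  - The candle is within about 1 mm of the cup centre, seated inside the wall.
  - The fitted tilt of its top is about 0.01 rad, and the gripper is clear of everything.
  - I did not measure the cup's own tilt; choosing that cup rests on how the three arms felt.
  - The camera views of the cup's position differed by up to about 3 mm before placing. The final close view settled it.
- **Bystanders:** none looked disturbed in the pictures, but I did not measure their positions at the end.

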